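# Plug in the lamp module and hold a prism cell in the light path

### The arm

A 7-joint arm with a two-finger parallel gripper is mounted at the origin on the work surface. World frame = base frame: x ahead of the robot, y to its left, z up, the work surface at z = 0. Lengths are in m, angles in rad, forces in N, time in s.
With the tool pointing down it reaches from about 0.425 to 0.875 m from the base axis. Payload 8.4 kg.
Tool frame: the origin (TCP) lies between the finger pads; the fingertips stand 14 mm ahead of it and the grasp point (between the pads) lies 5 mm behind it; y points along the fingers, z is the direction in which the jaws open and shut, and the axes are right-handed (so a half turn about y gives the same grasp; the last joint's range is limited). The gripper opens to 87 mm and grips with 3 to 60 N. Pads are 19 mm wide; open, the fingers measure 117 mm over their backs; the gripper's body (75 mm by 190 mm) begins 51 mm behind the grasp point.
Start: joints at [1.147, 0.333, 0.04, 1.465, -0.013, 1.343, -0.059], TCP at [0.207, -0.616, 0.237] pointing down, gripper open.
Joint ranges: [-2.58, 2.58], [-0.38, 2.09], [-1.3, 1.39], [0.25, 2.4], [-1.5, 4.64], [0.08, 2.09], [-2.65, 2.65]. Speed limits (rad/s): [2.22, 2.22, 2.79, 2.79, 3.14, 3.14, 3.14].

### API

Orientations are given as a unit quaternion [x, y, z, w].
In Python, from rig import r gives the robot as it stands.
- The arm moves only by the tool move_arm, never from a script. Its argument "series" is text: rows parted by semicolons, each of 7 numbers parted by spaces: the shift along the tool's x, y, z in mm, then the turn, a rotation vector about the tool's x, y, z in degrees, then the opening, from 0 (shut) to 1 (fully open). A call has 1 to 10 rows; each row shifts and turns the pose as measured when the row begins, along the tool's axes as they then stand; what a row does not reach is not made up. A row lasts 1/10 s, in which the tool goes at most 50 mm and 8.59 degrees, less where a joint would pass 70% of its speed; a pose out of reach is approached as far as the arm can. A call with a gripper value outside its range is refused whole. The fingers move at their own pace and stop on an object; the grip force is fixed at half the most. Time passes only in rows, so rows that do not move let the fingers close. It gives the time, the measured TCP pose, the force and the opening at its end, in the units of the state.
- r.get_obs(): the state, without advancing time (a new reading comes with each control period).
- r.camera(name): name is "scene" or "top" or "wrist"; returns a dict with "color" (400x640x3 uint8, red, green, blue), "depth" (400x640 float32, m along the optical axis (not along the pixel's ray), 0 where there is no reading), "fx", "fy", "cx", "cy" (pixels), "origin" and "rotation" of the camera in the world. Camera axes: x right, y down, z forward; pixel columns grow to the right and rows downward; lengths in m; the calibration is good to about 2 mm. A picture is of the moment at which its call begins.
- r.finish_job(): hands the job in, once; it reports no verdict.
The state is a dict: "time_s": time; "qpos": joint angles; "joint_velocities": joint speeds; "tau": joint torques, N m; "tool_pos": TCP position; "tool_rot": TCP orientation; "contact_force": force on the tool from outside, world axes, zero at the start; "moment": the same for the moment, N m; "width": opening from 0.0 (shut) to 1.0 (fully open).
Only numpy, scipy, OpenCV 4.12 (cv2) and the standard library are available. Lean on these libraries where they do the work, as an engineer would, in place of code of your own. Each camera call takes 0.05 s, during which the arm holds its last target. There are 200 camera calls.

### The job

Plug the lamp module fully home into the empty socket of the test jig, its lens facing the receiver, and let go of it. Then pick up the glass prism cell by its two frosted faces only, never touching the clear windows with the fingers, and hold it upright and still in the middle of the light path between the lamp and the receiver, clear windows square to the light, touching neither the jig nor the lamp. Finish while holding it there; leave the other things on the bench where they are.

Things in the scene. Friction and masses are not known exactly. Their poses are not given: they have to be found in the camera images.
- socket (a point): mouth centre of the empty rectangular socket in the fixed test jig, level with the top of its aluminium base plate (100 mm along x, 220 mm along y, 26 mm high). Hole 30 mm along x, 26 mm along y, 20 mm deep, no lead-in. Axes are the jig's: z up, y along the light path from the socket to the receiver head at the plate's other end, x across
- beam (a point): middle of the jig's light path, jig's axes (light runs level along y): 44 mm above the plate, 68 mm along +y from the socket. The receiver, a fixed black block 36 x 30 mm, 56 mm tall over the plate, is centred 68 mm away at +y; its lens barrel ends 43 mm away, as does the seated lamp's at -y. Both heads' tops are 12 mm above this point
- lamp_center (a point): lamp module, loose, 0.12 kg, upright on its foot: centre of its black body, 36 (x) x 30 (y) x 56 mm tall. Below the body a grey plug foot 28 (x) x 24 (y) x 16 mm, its last 4 mm tapering in 2 mm a side; it ends 44 mm below this point. A lens barrel (18 mm diameter) stands 10 mm out of the +y face. Home: body rests on the plate (this point 28 mm above it), +y along the jig's +y
- lamp_lens (a point): centre of the front of the lamp module's lens barrel: 25 mm along the module's +y and 16 mm above its body's centre
- cell_center (a point): centre of the loose glass prism cell, 0.04 kg, standing upright, 48 mm tall (centre 24 mm up). Its two frosted, milky white faces are 24 mm apart at +-12 mm along x, 14 mm wide, full height. Its two clear windows are 18 mm apart at +-9 mm along y, 18 mm wide, 40 mm tall, 2 mm proud. Alike either way round
- screwdriver: screwdriver 200 mm long lying flat, black handle, origin at mid-length underneath, handle towards its -x (bystander: leave where it is)
- motor: small upright steel motor can, 32 mm diameter, 42 mm tall with a 14 mm brass and steel shaft end on top, origin under its centre (bystander: leave where it is)
- tub: open white plastic parts tub 100 x 110 x 45 mm, origin under its centre (bystander: leave where it is)
- battery: grey battery block 70 x 38 x 20 mm with a small white connector on its +x end, origin under its centre (bystander: leave where it is)
- wheel: black rubber wheel lying flat, 70 mm diameter, 25 mm high, origin under its centre (bystander: leave where it is)
- relay: small black cube-like relay 28 x 28 x 36 mm without a lens, origin under its centre (bystander: leave where it is)
Mind the look-alikes: they are no part of the job. Of the things that look like the part that bears cell_center, take the one that is farthest from the robot's base at the start.

How it is judged:
By the outcome, as a careful person would: the job done as asked, in the order asked, and still so for the second after the job is handed in, while the arm keeps its last pose, push and grip.
It also fails if it takes over 64 s, if anything falls off the work surface, if the arm or the gripper's body presses on something with over 40 N, if the wrist force passes 120 N, or if a joint passes its speed limit or range.

## Working session

There is one attempt and no reset: what is moved stays moved. The work goes in short steps, Python scripts to look and compute and a tool call to move; the robot and the scene stay as the last step left them, time stands still between calls to the robot, and variables do not carry over. Pictures are saved under pics/ and viewed, about 8 in all and at most 12, crops included, and the job is handed in when it is done.

Besides the shell and the picture viewer there is one more tool, called after ">>>" as name(argument=value, ...) on one line, values as JSON. move_arm: Moves the arm, as the interface text tells. Its arguments: {"type":"object","properties":{"series":{"type":"string"}},"required":["series"]}

```bash
mkdir -p pics
cat > h.py <<'E'
from rig import r
import numpy as np, cv2
from scipy.spatial.transform import Rotation as R
def pts(c):
    h,w=c['depth'].shape; u,v=np.meshgrid(np.arange(w),np.arange(h)); d=c['depth']
    P=np.stack([(u-c['cx'])/c['fx']*d,(v-c['cy'])/c['fy']*d,d],-1)
    M=np.array(c['rotation']); M=M if M.shape==(3,3) else R.from_quat(M).as_matrix()
    W=P@M.T+np.array(c['origin']); W[d==0]=np.nan
    return W
def save(c,n,box=None,s=1):
    im=c['color'][...,::-1]
    if box: im=im[box[1]:box[3],box[0]:box[2]]
    cv2.imwrite('pics/'+n,cv2.resize(im,None,fx=s,fy=s,interpolation=cv2.INTER_CUBIC))
E
python3 - <<'E'
from h import *
import pickle
o=r.get_obs();print(o['tool_pos'],o['tool_rot'],o['time_s'],o['contact_force'],o['width'])
d={}
for n in('scene','top','wrist'):
    c=r.camera(n);d[n]=c;print(n,c['origin'],np.round(c['rotation'],3).tolist(),c['fx'],c['cx'],c['cy'],(c['depth']==0).mean())
    save(c,n+'0.png')
pickle.dump(d,open('d0.pkl','wb'))
E
```

```text
[ 0.20728026 -0.61560288  0.23565744] [-0.11444655  0.69836031 -0.6972466   0.11420179] 0.0 [ 0.63348714 -0.84887688 -0.07759634] 0.9987745288188281
scene [1.03155053 0.64200944 0.67923661] [0.262, 0.855, -0.43, -0.122] 391.8082294128557 317.3538180350086 202.2250233437049 0.00412890625
top [ 0.55446156 -0.0110621   1.24014371] [-0.698, 0.715, -0.008, 0.021] 380.02661224882627 317.8335397244118 203.1691893501506 0.00410546875
wrist [ 0.28252667 -0.59095527  0.38446697] [0.804, -0.577, -0.086, 0.118] 305.90099255045567 322.92939643958516 203.58291319040424 0.00394140625
```

View pics/top0.png

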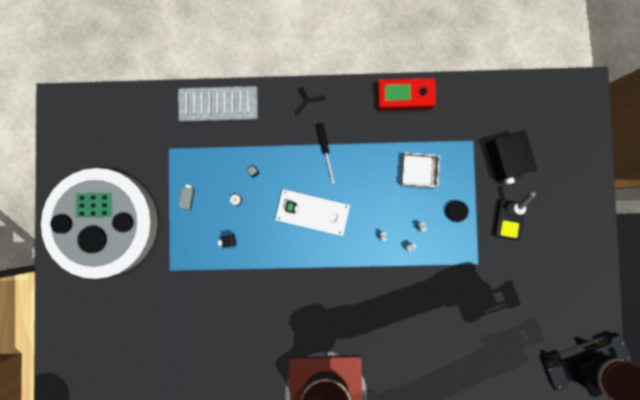

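View pics/scene0.png

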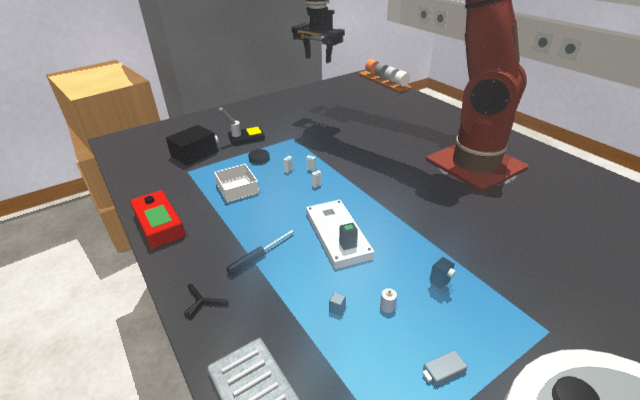

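The top view shows the lamp at (227,240), with its lens towards the right. The relay is at (252,171), the receiver at (291,207), the socket near (333,217), and the motor at (235,200). Cell look-alikes are at (383,236), (410,246) and (421,226). The scene view agrees.

Run:
```python
from h import *
import pickle
d=pickle.load(open('d0.pkl','rb'))
for n in('top','scene'):
    W=pts(d[n]);m=((W[...,2]>.012)&(W[...,0]>.3)&(W[...,0]<.72)&(abs(W[...,1])<.5)).astype(np.uint8)
    k,l,s,ce=cv2.connectedComponentsWithStats(m)
    for i in range(1,k):
        if s[i,4]<15: continue
        P=W[l==i];z=P[:,2].max();T=P[P[:,2]>z-.008]
        (c,sz,a)=cv2.minAreaRect(T[:,:2].astype(np.float32))
        print(n,ce[i].round(),s[i,4],'top z',z.round(3),'rect',np.round(c,3),np.round(sz,3),round(a),'rad',np.hypot(*c).round(3))
c=d['top']; save(c,'a.png',(210,160,440,260),3.4)
```

```text
top [422. 178.] 207 top z 0.05 rect [ 0.686 -0.313] [0.113 0.07 ] 88 rad 0.754
top [252. 172.] 69 top z 0.042 rect [0.713 0.219] [0.024 0.026] 25 rad 0.746
top [331. 175.] 26 top z 0.021 rect [ 0.695 -0.034] [0.049 0.005] 13 rad 0.695
top [185. 198.] 274 top z 0.027 rect [0.633 0.439] [0.037 0.068] 80 rad 0.77
top [311. 212.] 2069 top z 0.088 rect [0.593 0.094] [0.033 0.036] 75 rad 0.601
top [235. 200.] 96 top z 0.054 rect [0.622 0.275] [0.02  0.015] 18 rad 0.68
top [457. 211.] 383 top z 0.032 rect [ 0.57  -0.431] [0.063 0.061] 52 rad 0.715
top [421. 227.] 61 top z 0.052 rect [ 0.524 -0.314] [0.023 0.016] 9 rad 0.611
top [382. 236.] 54 top z 0.051 rect [ 0.496 -0.19 ] [0.015 0.022] 88 rad 0.531
top [227. 241.] 182 top z 0.077 rect [0.492 0.302] [0.035 0.039] 9 rad 0.577
top [410. 247.] 62 top z 0.052 rect [ 0.461 -0.276] [0.017 0.024] 24 rad 0.537
scene [258. 155.] 216 top z 0.028 rect [ 0.571 -0.43 ] [0.07  0.064] 65 rad 0.715
scene [288. 163.] 102 top z 0.051 rect [ 0.525 -0.312] [0.027 0.018] 25 rad 0.61
scene [311. 162.] 104 top z 0.05 rect [ 0.463 -0.275] [0.019 0.023] 34 rad 0.539
scene [242. 178.] 487 top z 0.047 rect [ 0.689 -0.314] [0.114 0.071] 85 rad 0.757
scene [316. 178.] 113 top z 0.05 rect [ 0.499 -0.19 ] [0.024 0.018] 7 rad 0.534
scene [339. 233.] 2468 top z 0.085 rect [0.594 0.091] [0.04  0.037] 73 rad 0.601
scene [285. 235.] 35 top z 0.017 rect [ 0.695 -0.033] [0.047 0.007] 9 rad 0.696
scene [442. 273.] 557 top z 0.075 rect [0.493 0.3  ] [0.037 0.041] 9 rad 0.578
scene [388. 299.] 282 top z 0.056 rect [0.625 0.275] [0.008 0.002] 50 rad 0.682
scene [340. 300.] 121 top z 0.039 rect [0.715 0.22 ] [0.025 0.027] 30 rad 0.748
scene [444. 367.] 866 top z 0.022 rect [0.637 0.44 ] [0.038 0.077] 80 rad 0.774
```

View pics/a.png

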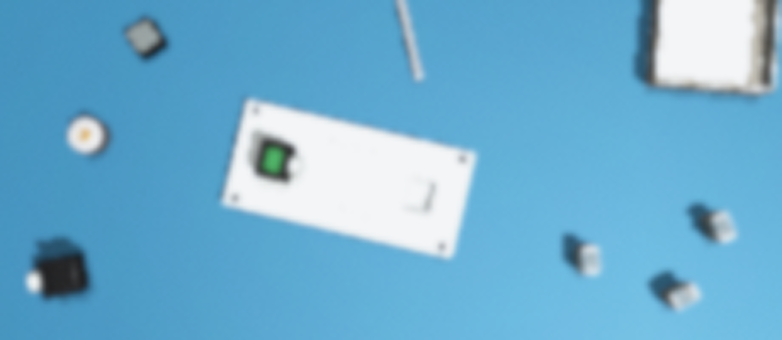

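```bash
cat >> h.py <<'E'
def tool(yaw): # tool y down, tool z horizontal at yaw deg
    z=np.array([np.cos(np.radians(yaw)),np.sin(np.radians(yaw)),0]);y=np.array([0,0,-1.])
    return R.from_matrix(np.stack([np.cross(y,z),y,z],1))
def plan(wps,step=45,ang=7.5,nd=0,o=None):
    o=o or r.get_obs();p=np.array(o['tool_pos']);q=R.from_quat(o['tool_rot'])
    f=lambda v:' '.join(('%.*f'%(nd,x)).replace('-0.0','0.0') for x in v)
    for tp,tq in wps:
        tp=np.array(tp);dv=(q.inv()*tq).as_rotvec()
        n=int(max(np.ceil(np.linalg.norm(tp-p)*1000/step),np.ceil(np.degrees(np.linalg.norm(dv))/ang),1))
        rows=[]
        for i in range(n):
            s=q.inv().apply((tp-p)/(n-i))*1000; w=(q.inv()*tq).as_rotvec()/(n-i)
            s=np.round(s,nd);w=np.round(np.degrees(w),1)
            rows.append(f(s)+' '+' '.join('%.1f'%x for x in w)); p=p+q.apply(s/1000);q=q*R.from_rotvec(w,degrees=True)
        print(n,'|','; '.join(x+' G' for x in rows))
E
python3 - <<'E'
from h import *
import pickle
d=pickle.load(open('d0.pkl','rb'));o=r.get_obs()
M=R.from_quat(o['tool_rot']).as_matrix();print(M.round(3))
# wrist cam in tool frame
c=d['wrist'];print('cam in tool',(M.T@(np.array(c['origin'])-o['tool_pos'])).round(3),(M.T@R.from_quat(c['rotation']).as_matrix() if np.array(c['rotation']).size==4 else M.T@c['rotation']).round(3).tolist())
# jig
for n in('top','scene'):
    c=d[n];W=pts(c);m=(c['color'].min(-1)>200)&(abs(W[...,2]-.028)<.012)&(W[...,0]>.48)&(W[...,0]<.66)&(abs(W[...,1])<.14)
    (a,b,e)=cv2.minAreaRect(W[m][:,:2].astype(np.float32)[:]);print(n,'plate',np.round(a,4),np.round(b,4),e,np.nanmedian(W[m][:,2]))
    m=(c['color'].max(-1)<70)&(abs(W[...,0]-.493)<.04)&(abs(W[...,1]-.301)<.04)&(W[...,2]>.02)
    P=W[m&(W[...,2]>.065)];print('lamp top',cv2.minAreaRect(P[:,:2].astype(np.float32)),len(P))
lamp=[.492,.302]
plan([([.5,-.32,.30],tool(-90)),([.56,0,.30],tool(0) if 0 else tool(-45)),([.49,.27,.26],tool(9))])
E
```

```text
[[-0.948 -0.     0.319]
 [-0.319  0.001 -0.948]
 [ 0.    -1.    -0.001]]
cam in tool [-0.079 -0.149  0.   ] [[-0.0, 0.958, 0.288], [0.001, -0.288, 0.958], [1.0, 0.001, -0.001]]
top plate [0.577  0.0294] [0.2188 0.0987] 75.42344665527344 0.025906462053691293
lamp top ((0.49508824944496155, 0.29416418075561523), (0.03146596625447273, 0.03038811683654785), 7.588756561279297) 92
scene plate [0.5775 0.0303] [0.2228 0.1012] 75.2112045288086 0.02558509349297644
lamp top ((0.0, 0.0), (0.0, 0.0), 0.0) 0
10 | -37 -6 -19 0.0 1.9 0.0 G; -37 -6 -20 0.0 1.9 0.0 G; -36 -6 -21 0.0 1.9 0.0 G; -35 -7 -22 0.0 1.8 0.0 G; -34 -6 -23 0.0 1.9 0.0 G; -34 -7 -25 0.0 1.8 0.0 G; -33 -6 -26 0.0 1.9 0.0 G; -32 -7 -26 0.0 1.8 0.0 G; -31 -6 -28 0.0 1.9 0.0 G; -30 -7 -28 0.1 1.8 0.0 G
8 | -7 -0 -40 -0.0 -5.6 0.0 G; -11 -0 -39 -0.0 -5.6 0.0 G; -15 -0 -38 -0.0 -5.6 0.0 G; -19 -0 -36 -0.0 -5.6 0.0 G; -22 -0 -34 -0.0 -5.6 0.0 G; -26 -0 -32 -0.0 -5.7 0.0 G; -29 -0 -29 -0.0 -5.6 0.0 G; -31 -0 -26 -0.0 -5.7 0.0 G
8 | -18 5 -30 0.0 -6.7 0.0 G; -21 5 -28 0.0 -6.8 0.0 G; -24 5 -25 0.0 -6.7 0.0 G; -27 5 -22 0.0 -6.8 0.0 G; -29 5 -19 0.0 -6.7 0.0 G; -31 5 -15 0.0 -6.8 0.0 G; -33 5 -11 0.0 -6.7 0.0 G; -35 5 -8 0.0 -6.8 0.0 G
```

>>> move_arm(series="-37 -6 -19 0 1.9 0 1; -37 -6 -20 0 1.9 0 1; -36 -6 -21 0 1.9 0 1; -35 -7 -22 0 1.8 0 1; -34 -6 -23 0 1.9 0 1; -34 -7 -25 0 1.8 0 1; -33 -6 -26 0 1.9 0 1; -32 -7 -26 0 1.8 0 1; -31 -6 -28 0 1.9 0 1; -30 -7 -28 0 1.8 0 1")

```text
time_s: 1.15
tool_pos: [0.5054, -0.3162, 0.2971]
tool_rot: [0.007, 0.708, -0.706, -0.012]
contact_force: [1.4, 0.0, 0.2]
width: 1.003
```

Run:
```python
from h import *
o=r.get_obs();print(o['tool_pos'],o['time_s'],o['qpos'],R.from_quat(o['tool_rot']).as_matrix()[:,2])
c=r.camera('wrist');save(c,'w1.png')
W=pts(c);m=((W[...,2]>.012)&(W[...,2]<.1)&(W[...,0]>.4)&(W[...,0]<.6)&(abs(W[...,1]+.26)<.12)).astype(np.uint8)
k,l,s,ce=cv2.connectedComponentsWithStats(m)
for i in range(1,k):
    if s[i,4]>60:
        P=W[l==i];z=P[:,2].max();T=P[P[:,2]>z-.008];print(ce[i].round(),z.round(3),cv2.minAreaRect(T[:,:2].astype(np.float32)))
plan([([.56,0,.30],tool(-45)),([.49,.26,.26],tool(9))])
```

```text
[ 0.50544607 -0.3162356   0.29711106] 1.15 [ 0.63402543  0.21545154 -0.17875682  1.49274677  0.03800245  1.44559213
 -1.14308327] [-0.02653591 -0.99964    -0.00396561]
[322. 156.] 0.051 ((0.5251669883728027, -0.3147237002849579), (0.024213021621108055, 0.017923904582858086), 18.60403823852539)
[234. 178.] 0.051 ((0.49753326177597046, -0.19237679243087769), (0.024074090644717216, 0.018238665536046028), 4.310837268829346)
[297. 201.] 0.051 ((0.46238526701927185, -0.2776672840118408), (0.018367307260632515, 0.02432706393301487), 26.074630737304688)
7 | -6 0 -44 0.1 -6.6 0.0 G; -11 -0 -43 0.1 -6.6 0.0 G; -16 -0 -42 0.1 -6.6 0.0 G; -21 -0 -40 0.0 -6.6 0.0 G; -25 -0 -37 0.1 -6.6 0.0 G; -29 -1 -34 0.0 -6.6 0.0 G; -33 -0 -30 0.1 -6.5 0.1 G
8 | -17 5 -29 -0.0 -6.8 -0.0 G; -20 5 -27 -0.0 -6.7 -0.0 G; -23 5 -24 -0.0 -6.8 -0.0 G; -26 5 -22 -0.0 -6.7 -0.0 G; -28 5 -18 -0.0 -6.8 -0.0 G; -30 5 -15 -0.0 -6.7 -0.0 G; -32 5 -11 -0.0 -6.8 -0.0 G; -33 5 -8 -0.0 -6.7 -0.0 G
```

View pics/w1.png

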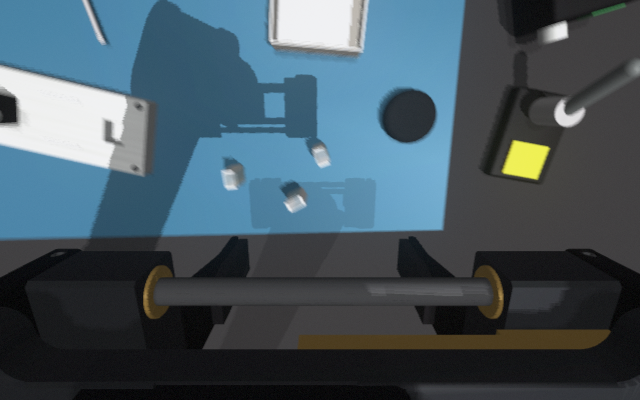

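The wrist view shows three cells at (320,155), (234,178) and (295,200). The farthest, at (320,155), has radius 0.61 m, so it is my choice. Next I go to the lamp.

>>> move_arm(series="-6 0 -44 0 -6.6 0 1; -11 0 -43 0 -6.6 0 1; -16 0 -42 0 -6.6 0 1; -21 0 -40 0 -6.6 0 1; -25 0 -37 0 -6.6 0 1; -29 0 -34 0 -6.6 0 1; -33 0 -30 0 -6.5 0 1; -17 5 -29 0 -6.8 0 1; -20 5 -27 0 -6.7 0 1; -23 5 -24 0 -6.8 0 1")

```text
time_s: 2.2
tool_pos: [0.5265, 0.1046, 0.2826]
tool_rot: [-0.395, 0.59, -0.584, 0.394]
contact_force: [0.2, 0.7, 0.7]
width: 0.999
```

>>> move_arm(series="-26 5 -22 0 -6.7 0 1; -28 5 -18 0 -6.8 0 1; -30 5 -15 0 -6.7 0 1; -32 5 -11 0 -6.8 0 1; -33 5 -8 0 -6.7 0 1; 0 0 0 0 0 0 1")

```text
time_s: 2.8
tool_pos: [0.4673, 0.2743, 0.2567]
tool_rot: [-0.555, 0.441, -0.434, 0.556]
contact_force: [0.1, -1.1, 0.6]
width: 1.003
```

```bash
cat >> h.py <<'E'
def rects(c,cond,zlo):
    W=pts(c);m=(cond(W,c['color'].astype(int))).astype(np.uint8);k,l,s,ce=cv2.connectedComponentsWithStats(m)
    for i in range(1,k):
        if s[i,4]>60:
            P=W[l==i];print(ce[i].round(),s[i,4],'z',np.median(P[:,2]).round(4),P[:,2].max().round(4),'mean',P[:,:2].mean(0).round(4),'rect',[np.round(x,4) for x in cv2.minAreaRect(P[:,:2].astype(np.float32))])
E
python3 - <<'E'
from h import *
o=r.get_obs();print(o['tool_pos'],o['time_s'],R.from_quat(o['tool_rot']).as_matrix()[:,2])
c=r.camera('wrist');save(c,'w2.png')
near=lambda W:(abs(W[...,0]-.495)<.06)&(abs(W[...,1]-.3)<.06)
print('top');rects(c,lambda W,C:near(W)&(W[...,2]>.066),0)
print('dark top');rects(c,lambda W,C:near(W)&(W[...,2]>.066)&(C.max(-1)<110),0)
print('body mid');rects(c,lambda W,C:near(W)&(W[...,2]>.02)&(C.max(-1)<110),0)
print('bright');rects(c,lambda W,C:near(W)&(W[...,2]>.04)&(C.min(-1)>150),0)
E
```

```text
[0.46730598 0.27433162 0.25667992] 2.8 [ 0.97214271  0.23431413 -0.00595237]
top
[351. 172.] 1029 z 0.0722 0.0748 mean [0.4923 0.2978] rect [array([0.4922, 0.2992]), array([0.036 , 0.0436]), np.float64(8.831)]
[450. 334.] 50682 z 0.3421 0.3613 mean [0.4932 0.3071] rect [array([0.4934, 0.2937]), array([0.1149, 0.0499]), np.float64(13.7893)]
dark top
[351. 174.] 889 z 0.0724 0.0748 mean [0.4926 0.2957] rect [array([0.4931, 0.2941]), array([0.036 , 0.0326]), np.float64(9.1968)]
[451. 333.] 45850 z 0.3464 0.3613 mean [0.4934 0.3074] rect [array([0.4933, 0.2939]), array([0.1149, 0.0495]), np.float64(13.7893)]
body mid
[350. 173.] 1009 z 0.0722 0.0748 mean [0.4915 0.2963] rect [array([0.4927, 0.2961]), array([0.036 , 0.0368]), np.float64(8.831)]
[451. 333.] 45850 z 0.3464 0.3613 mean [0.4934 0.3074] rect [array([0.4933, 0.2939]), array([0.1149, 0.0495]), np.float64(13.7893)]
bright
[353. 155.] 109 z 0.0688 0.0706 mean [0.49   0.3153] rect [array([0.4903, 0.3154]), array([0.0126, 0.0102]), np.float64(6.1818)]
```

View pics/w2.png

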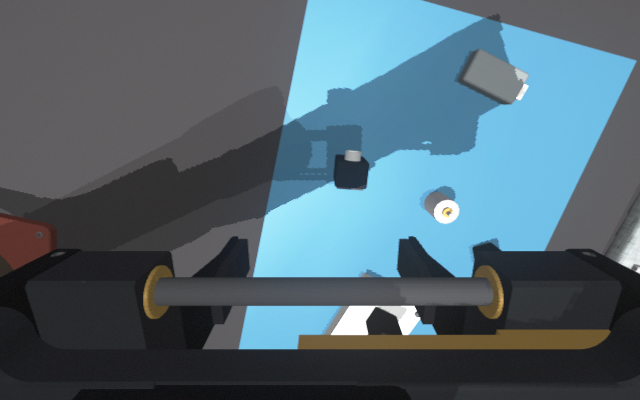

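The lamp is at (351,172) in the wrist view, with its lens at the top (352,155). Body centre is about (0.493, 0.2945) and yaw 9°.

Run:
```python
from h import *
plan([([.493,.2945,.15],tool(9)),([.493,.2945,.046],tool(9))],step=35)
```

```text
4 | -4 27 7 0.1 1.1 -0.1 G; -4 27 7 0.1 1.0 -0.1 G; -4 26 7 0.1 1.1 -0.1 G; -5 27 8 0.0 1.0 -0.1 G
3 | 0 35 -0 0.0 0.0 -0.0 G; 0 34 -0 0.0 0.0 -0.0 G; 0 35 -0 0.0 0.0 -0.0 G
```

>>> move_arm(series="-4 27 7 0.1 1.1 -0.1 1; -4 27 7 0.1 1 -0.1 1; -4 26 7 0.1 1.1 -0.1 1; -5 27 8 0 1 -0.1 1; 0 0 0 0 0 0 1")

```text
time_s: 3.35
tool_pos: [0.4983, 0.289, 0.1468]
tool_rot: [0.534, -0.462, 0.465, -0.534]
contact_force: [-0.3, -0.4, 0.1]
width: 0.997
```

Run:
```python
from h import *
plan([([.493,.2945,.046],tool(9))],step=25,nd=1)
```

```text
5 | -1.3 20.1 -0.9 -0.0 -0.2 0.0 G; -1.3 20.2 -1.0 -0.0 -0.2 0.1 G; -1.3 20.1 -0.9 -0.0 -0.2 0.0 G; -1.3 20.2 -0.9 -0.1 -0.1 0.1 G; -1.3 20.2 -1.0 -0.0 -0.2 0.0 G
```

>>> move_arm(series="-1.3 20 -1 0 -0.2 0 1; -1.3 20 -1 0 -0.2 0 1; -1.3 20 -1 0 -0.2 0 1; -1.3 20 -1 0 -0.1 0 1; -1 17 -1 0 0 0 1; 0 0 0 0 0 0 1; 0 0 0 0 0 0 1")

```text
time_s: 4.05
tool_pos: [0.4988, 0.2879, 0.0534]
tool_rot: [-0.534, 0.459, -0.466, 0.535]
contact_force: [-0.0, 0.1, 0.5]
width: 1.002
```

Run:
```python
from h import *
plan([([.493,.2945,.046],tool(9))],step=25,nd=1)
```

```text
1 | -7.4 7.3 -4.9 -0.5 -0.8 0.3 G
```

>>> move_arm(series="-7.4 7.3 -5 -0.5 -0.8 0.3 1; 0 0 0 0 0 0 1")

```text
time_s: 4.25
tool_pos: [0.4936, 0.2951, 0.0474]
tool_rot: [-0.538, 0.459, -0.459, 0.538]
contact_force: [-0.4, -0.2, -0.8]
width: 1.001
```

Run:
```python
from h import *
o=r.get_obs();print(o['joint_velocities'])
plan([([.493,.2945,.046],tool(9))],step=25,nd=1)
```

```text
[ 0.01286435 -0.0238193   0.0089067  -0.02725823  0.00461353  0.01425004
  0.0017428 ]
1 | 0.5 1.4 -0.7 -0.1 0.0 -0.0 G
```

Good. Close, then lift.

>>> move_arm(series="0 0 0 0 0 0 0.2; 0 0 0 0 0 0 0; 0 0 0 0 0 0 0; 0 0 0 0 0 0 0; 0 0 0 0 0 0 0; 0 0 0 0 0 0 0; 0 0 0 0 0 0 0; 0 0 0 0 0 0 0")

```text
time_s: 5.05
tool_pos: [0.4944, 0.2958, 0.049]
tool_rot: [-0.537, 0.458, -0.459, 0.539]
contact_force: [-0.3, -0.6, 0.9]
width: 0.409
```

Run:
```python
from h import *
o=r.get_obs();print(o['width']*87,o['tool_pos'],R.from_quat(o['tool_rot']).as_matrix()[:,2])
p=np.array(o['tool_pos'])
u=np.array([-np.sin(np.radians(-14.5)),np.cos(np.radians(-14.5))])
plan([([.495,.294,.20],tool(9)),([.545,-.02,.19],tool(-14.7))],step=35)
```

```text
35.5841657519963 [0.49436956 0.29578257 0.04901062] [0.98749301 0.15763189 0.00312142]
5 | 0 -30 0 -0.0 0.0 -0.0 G; 0 -30 0 -0.0 0.0 -0.0 G; 1 -30 0 -0.1 0.0 -0.0 G; 0 -30 0 -0.0 0.0 -0.0 G; 1 -31 1 -0.1 0.1 -0.1 G
10 | 32 1 0 0.0 2.4 0.0 G; 32 1 1 0.0 2.4 0.0 G; 32 1 3 0.0 2.4 0.0 G; 31 1 4 0.0 2.4 0.0 G; 31 1 5 0.0 2.3 0.0 G; 31 1 7 0.0 2.4 0.0 G; 31 1 8 0.0 2.3 0.0 G; 30 1 9 0.0 2.4 0.0 G; 30 1 10 0.0 2.3 0.0 G; 30 1 12 0.0 2.4 0.0 G
```

>>> move_arm(series="0 -30 0 0 0 0 0; 0 -30 0 0 0 0 0; 0 -30 0 0 0 0 0; 0 -30 0 0 0 0 0; 0 -30 0 0 0 0 0; 32 0 2 0 2.4 0 0; 32 0 3 0 2.4 0 0; 32 0 4 0 2.4 0 0; 32 0 5 0 2.3 0 0; 32 0 5 0 2.4 0 0")

```text
time_s: 6.05
tool_pos: [0.5227, 0.1378, 0.2038]
tool_rot: [-0.488, 0.512, -0.51, 0.489]
contact_force: [1.3, 0.4, -0.7]
width: 0.414
```

Run:
```python
from h import *
o=r.get_obs();print(o['width']*87)
plan([([.557,-.048,.20],tool(-14.7))],step=40)
```

```text
36.01727147800252
5 | 37 1 9 0.0 2.4 -0.0 G; 36 1 10 0.0 2.4 -0.0 G; 36 0 11 0.0 2.4 -0.1 G; 36 1 13 0.0 2.5 -0.0 G; 35 0 15 0.0 2.4 -0.1 G
```

>>> move_arm(series="36 1 9 0 2.4 0 0; 36 1 10 0 2.4 0 0; 36 0 11 0 2.4 0 0; 36 1 13 0 2.4 0 0; 34 0 15 0 2.4 0 0; 0 0 0 0 0 0 0; 0 0 0 0 0 0 0")

```text
time_s: 6.75
tool_pos: [0.5562, -0.0602, 0.1993]
tool_rot: [-0.428, 0.564, -0.563, 0.428]
contact_force: [0.2, 0.8, -1.6]
width: 0.411
```

Run:
```python
from h import *
o=r.get_obs();print(o['tool_pos'],R.from_quat(o['tool_rot']).as_matrix()[:,2].round(4),o['joint_velocities'].round(3) if hasattr(o['joint_velocities'],'round') else 0)
c=r.camera('wrist');save(c,'w3.png',(160,60,480,300),2.4)
np.save('w3.npy',pts(c));np.save('w3c.npy',c['color'])
o2=r.get_obs();print(o2['tool_pos'])
W=pts(c);near=(abs(W[...,0]-.56)<.13)&(abs(W[...,1]-.0)<.16)
m=near&(abs(W[...,2]-.026)<.008)&(c['color'].min(-1)>140)
print('plate',cv2.minAreaRect(W[m][:,:2].astype(np.float32)),np.median(W[m][:,2]))
rects(c,lambda W,C:(abs(W[...,0]-.557)<.035)&(abs(W[...,1]+.042)<.035)&(W[...,2]<.02),0)
rects(c,lambda W,C:(abs(W[...,0]-.593)<.035)&(abs(W[...,1]-.092)<.045)&(abs(W[...,2]-.082)<.006),0)
```

```text
[ 0.55616694 -0.06024618  0.19929236] [ 0.9633 -0.2683 -0.0012] [ 0.033  0.011  0.028 -0.008  0.02   0.     0.002]
[ 0.55611949 -0.06076457  0.19923843]
plate ((0.5743832588195801, 0.01689092069864273), (0.1972208321094513, 0.10019376873970032), 75.21694946289062) 0.02655882020548367
[321. 166.] 628 z 0.0066 0.019 mean [ 0.5593 -0.0396] rect [array([ 0.5595, -0.0385]), array([0.0243, 0.03  ]), np.float64(74.4214)]
[317.  16.] 1466 z 0.0824 0.0861 mean [0.5919 0.0847] rect [array([0.5911, 0.0822]), array([0.0273, 0.0358]), np.float64(73.6059)]
```

View pics/w3.png

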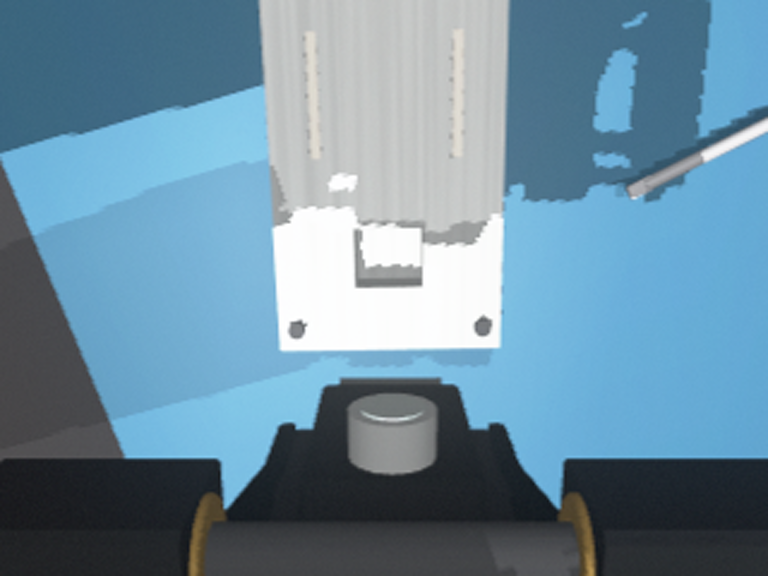

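The crop shows the socket at crop pixels (355–422, 226–287). The held lamp's lens is at (392,410), pointing up towards the receiver as it should. Next I measure the socket and the held lamp in the tool frame.

```bash
cat >> h.py <<'E'
def socket(c,o,guess=(.559,-.04)):
    M=R.from_quat(o['tool_rot']);T=np.array(o['tool_pos'])
    W=pts(c);m=((abs(W[...,0]-guess[0])<.035)&(abs(W[...,1]-guess[1])<.035)&(W[...,2]<.0235)).astype(np.uint8)
    k,l,s,_=cv2.connectedComponentsWithStats(m);i=1+np.argmax(s[1:,4]);v,u=np.where(l==i)
    cr=np.array(c['rotation']);cr=cr if cr.shape==(3,3) else R.from_quat(cr).as_matrix()
    ray=np.stack([(u-c['cx'])/c['fx'],(v-c['cy'])/c['fy'],np.ones(len(u))],1)@cr.T
    C=np.array(c['origin']);P=C+ray*((.026-C[2])/ray[:,2])[:,None]
    rc=cv2.minAreaRect(P[:,:2].astype(np.float32));print('socket world',rc)
    print('socket tool mm',(M.inv().apply(np.array([*rc[0],.026])-T)*1000).round(1))
    return rc
E
python3 - <<'E'
from h import *
o=r.get_obs();c=r.camera('wrist');o=r.get_obs()
socket(c,o)
L=R.from_quat(o['tool_rot']).inv().apply((pts(c).reshape(-1,3)-o['tool_pos'])).reshape(400,640,3)*1000
C=c['color'].astype(int)
for a,b in ((225,232),(235,250)): # rows,
    for v in range(218,262,3):
        print(v,[L[v,u].round(1).tolist()+[int(C[v,u].mean())] for u in (310,323,338)])
    break
v=243;print([(u,L[v,u].round(1).tolist(),int(C[v,u].mean())) for u in range(296,352,3)])
E
```

```text
socket world ((0.5599632859230042, -0.036739930510520935), (0.02452690340578556, 0.02888290025293827), 74.44243621826172)
socket tool mm [-23.3 173.3  -2.3]
218 [[-10.4, 43.4, -8.3, 86], [-10.8, 42.4, 0.3, 88], [-11.1, 41.4, 10.2, 87]]
221 [[-13.9, 28.0, -7.7, 57], [-13.8, 28.2, 0.3, 58], [-13.5, 29.0, 9.6, 57]]
224 [[-14.2, 22.1, -7.4, 55], [-24.9, -6.6, 0.3, 111], [-13.9, 22.7, 9.3, 54]]
227 [[-23.8, -7.7, -6.1, 115], [-24.5, -9.6, 0.3, 115], [-23.5, -7.2, 7.7, 112]]
230 [[-24.2, -12.8, -5.9, 116], [-23.9, -12.2, 0.3, 116], [-23.9, -12.1, 7.5, 112]]
233 [[-23.9, -15.9, -5.8, 116], [-24.6, -17.6, 0.3, 114], [-23.8, -15.6, 7.3, 114]]
236 [[-23.4, -18.2, -5.7, 136], [-23.8, -19.2, 0.3, 119], [-22.9, -17.1, 7.3, 130]]
239 [[-22.0, -18.5, -5.7, 137], [-22.7, -20.2, 0.3, 149], [-21.0, -16.1, 7.3, 129]]
242 [[-20.2, -17.8, -5.7, 135], [-21.8, -21.4, 0.3, 149], [-19.7, -16.8, 7.3, 127]]
245 [[-18.7, -17.7, -5.7, 134], [-20.0, -20.7, 0.3, 150], [-17.9, -16.1, 7.4, 126]]
248 [[-17.6, -18.6, -5.7, 134], [-18.5, -20.7, 0.3, 149], [-16.7, -16.9, 7.4, 125]]
251 [[-15.8, -18.2, -5.8, 134], [-17.0
[... 220 characters left out ...]
.0, -21.8, -5.7, 37], [-13.3, -22.3, 0.3, 37], [-13.8, -23.4, 7.1, 36]]
[(296, [-13.9, -4.8, -13.5], 45), (299, [-14.4, -5.8, -11.9], 46), (302, [-14.5, -6.1, -10.3], 44), (305, [-18.7, -15.6, -8.2], 98), (308, [-19.6, -17.7, -6.7], 127), (311, [-19.6, -17.5, -5.3], 138), (314, [-20.3, -19.3, -3.8], 143), (317, [-20.5, -19.6, -2.4], 148), (320, [-20.9, -20.5, -1.1], 148), (323, [-20.8, -20.2, 0.3], 149), (326, [-21.2, -21.2, 1.7], 149), (329, [-21.1, -20.9, 3.0], 148), (332, [-20.2, -18.9, 4.5], 144), (335, [-19.7, -17.8, 5.9], 137), (338, [-19.6, -17.6, 7.3], 127), (341, [-17.5, -13.0, 9.0], 92), (344, [-13.1, -3.0, 11.2], 43), (347, [-14.0, -5.2, 12.5], 44), (350, [-13.4, -3.9, 14.2], 42)]
```

Run:
```python
from h import *
q=tool(-14.7);s=np.array([.5599,-.0370,0])-q.apply([.0009,0,.0004]);print(s)
plan([([s[0],s[1],.142],q)],step=30,nd=1)
```

```text
[ 5.59741475e-01 -3.60279558e-02 -1.11022302e-20]
3 | -8.0 19.1 -0.9 0.0 -0.3 -0.0 G; -8.0 19.1 -0.9 0.0 -0.3 -0.0 G; -8.0 19.1 -0.9 0.1 -0.2 -0.0 G
```

>>> move_arm(series="-8 19 -1 0 -0.3 0 0; -8 19 -1 0 -0.3 0 0; -8 19 -1 0 -0.2 0 0; 0 0 0 0 0 0 0; 0 0 0 0 0 0 0")

```text
time_s: 7.35
tool_pos: [0.5597, -0.0289, 0.1423]
tool_rot: [-0.434, 0.558, -0.558, 0.435]
contact_force: [0.9, 0.2, -0.7]
width: 0.412
```

Run:
```python
from h import *
c=r.camera('wrist');o=r.get_obs();print(o['tool_pos'],o['joint_velocities'].round(3))
print(R.from_quat(o['tool_rot']).as_matrix().round(4))
socket(c,o)
q=tool(-14.7);save(c,'w4.png',(240,120,400,260),4)
plan([([.5597,-.0360,.142],q)],step=30,nd=1)
W=pts(c);m=(abs(W[...,0]-.56)<.13)&(abs(W[...,1]-.0)<.16)&(abs(W[...,2]-.026)<.008)&(c['color'].min(-1)>120)
print('plate',cv2.minAreaRect(W[m][:,:2].astype(np.float32)),np.median(W[m][:,2]))
```

```text
[ 0.55962664 -0.02883952  0.14230258] [ 0.007 -0.007  0.007 -0.007 -0.002 -0.002  0.   ]
[[-2.438e-01  1.200e-03  9.698e-01]
 [-9.698e-01  1.300e-03 -2.438e-01]
 [-1.500e-03 -1.000e+00  9.000e-04]]
socket world ((0.5614485740661621, -0.03375943750143051), (0.018079152330756187, 0.029075250029563904), 75.8876953125)
socket tool mm [  4.5 116.3   2.9]
1 | 6.9 0.3 1.8 -0.1 0.6 -0.1 G
plate ((0.6099299192428589, 0.014704443514347076), (0.21102091670036316, 0.1700437217950821), 75.3735580444336) 0.026537766474563296
```

View pics/w4.png

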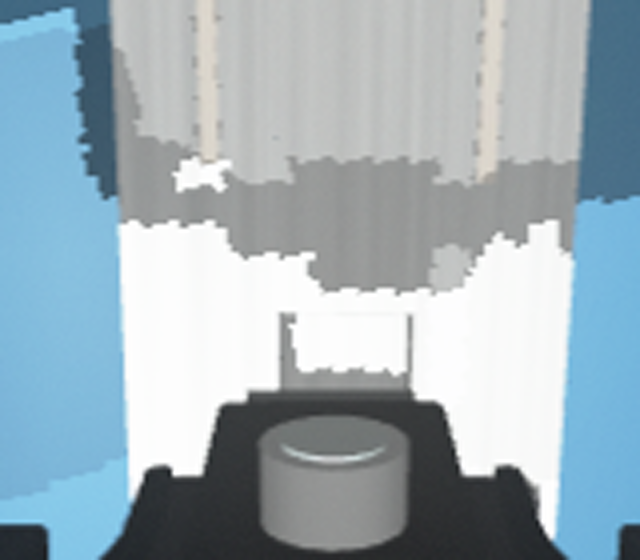

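Run:
```python
from h import *
c=r.camera('wrist');o=r.get_obs();M=R.from_quat(o['tool_rot']);T=np.array(o['tool_pos'])
cr=np.array(c['rotation']);cr=cr if cr.shape==(3,3) else R.from_quat(cr).as_matrix()
g=c['color'].astype(int).mean(-1)
print('col profile rows 190-216 @ u=330',[int(x) for x in g[190:218,330]], 'u=320',[int(x) for x in g[190:218,320]])
print('row profile v=204 u304-348',[int(x) for x in g[204,304:349]])
def cast(u,v,z=.026):
    ray=cr@np.array([(u-c['cx'])/c['fx'],(v-c['cy'])/c['fy'],1]);C=np.array(c['origin']);P=C+ray*(z-C[2])/ray[2]
    return (M.inv().apply(P-T)*1000).round(2)
for v in(197.5,198,198.5,199):print(v,cast(326.4,v))
for u in (309.5,310,342,342.5,343):print(u,cast(u,204))
L=M.inv().apply((pts(c).reshape(-1,3)-T)).reshape(400,640,3)*1000
P=L[227:233,312:334].reshape(-1,3);print('barrel front',np.median(P,0))
v=243;b=np.where(g[v,290:360]>75)[0]+290;print('barrel cols',b.min(),b.max(),L[v,b.min()],L[v,b.max()])
```

```text
col profile rows 190-216 @ u=330 [155, 155, 154, 154, 251, 253, 253, 253, 250, 252, 252, 253, 252, 252, 252, 253, 253, 252, 253, 253, 253, 253, 173, 153, 155, 154, 154, 120] u=320 [153, 153, 225, 228, 252, 253, 253, 253, 247, 252, 253, 253, 253, 253, 253, 253, 253, 253, 253, 253, 253, 253, 173, 153, 152, 153, 152, 119]
row profile v=204 u304-348 [251, 252, 252, 252, 253, 234, 156, 143, 153, 240, 253, 253, 252, 252, 252, 252, 253, 253, 253, 253, 253, 253, 252, 252, 252, 252, 252, 253, 252, 252, 252, 252, 252, 252, 251, 250, 251, 226, 148, 225, 248, 249, 252, 253, 253]
197.5 [ -5.51 116.64   2.67]
198 [ -5.05 116.64   2.68]
198.5 [ -4.58 116.64   2.68]
199 [ -4.11 116.64   2.68]
309.5 [  0.6  116.61 -12.59]
310 [  0.6  116.61 -12.14]
342 [  0.58 116.66  16.82]
342.5 [  0.58 116.66  17.27]
343 [  0.58 116.66  17.73]
barrel front [nan nan nan]
barrel cols 305 341 [-19.94700857 -15.28319431  -8.84261208] [-17.84781378 -10.52751568   8.47977524]
```

>>> move_arm(series="7 20 2.2 0 0.5 0 0; 0 0 0 0 0 0 0; 0 0 0 0 0 0 0")

```text
time_s: 7.75
tool_pos: [0.5622, -0.0373, 0.126]
tool_rot: [0.43, -0.558, 0.561, -0.434]
contact_force: [-0.8, 0.5, -1.2]
width: 0.412
```

```bash
cat > t.py <<'E'
from h import *
import sys
o=r.get_obs();T=np.array([.55962664,-.02883952,.14230258]);A=R.from_matrix([[-2.438e-01,1.2e-3,.9698],[-.9698,1.3e-3,-.2438],[-1.5e-3,-1,9e-4]])
tgt=T+A.apply([.0070,0,.00225]);print('F',o['contact_force'],'pos',o['tool_pos'],'target',tgt,'t',o['time_s'],o['width']*87)
plan([([tgt[0],tgt[1],o['tool_pos'][2]],tool(-14.65))],nd=1)
E
python3 t.py
```

```text
F [-0.75947086  0.52180646 -1.15077099] pos [ 0.56221956 -0.03726132  0.12596649] target [ 0.56010211 -0.03617685  0.14229386] t 7.75 35.86505874332446
1 | -0.5 0.0 -2.3 -0.4 -0.0 -0.1 G
```

>>> move_arm(series="-0.5 20 -2 -0.4 0 0 0; 0 15 0 0 0 0 0; 0 0 0 0 0 0 0; 0 0 0 0 0 0 0")

```text
time_s: 8.15
tool_pos: [0.5614, -0.036, 0.0905]
tool_rot: [-0.431, 0.56, -0.56, 0.433]
contact_force: [0.1, 0.5, 0.2]
width: 0.413
```

```bash
python3 t.py
```

```text
F [0.13226915 0.50046578 0.1924106 ] pos [ 0.56139382 -0.03597682  0.09050751] target [ 0.56010211 -0.03617685  0.14229386] t 8.15 35.90927171820218
1 | 0.5 0.0 -1.2 -0.1 -0.0 -0.1 G
```

>>> move_arm(series="0.5 0 -1.2 -0.1 0 0 0; 0 0 0 0 0 0 0; 0 0 0 0 0 0 0")

```text
time_s: 8.45
tool_pos: [0.5604, -0.036, 0.0912]
tool_rot: [-0.431, 0.56, -0.559, 0.433]
contact_force: [0.2, 0.4, -0.7]
width: 0.409
```

```bash
python3 t.py
python3 - <<'E'
from h import *
print([np.round(r.get_obs()['tool_pos'],4).tolist() for _ in range(3)])
c=r.camera('wrist');save(c,'w5.png',(240,120,400,260),4)
E
```

```text
F [ 0.15244357  0.4012479  -0.72824734] pos [ 0.56038025 -0.03596055  0.09119862] target [ 0.56010211 -0.03617685  0.14229386] t 8.45 35.59908224828417
1 | 0.3 0.0 -0.2 -0.0 -0.0 -0.1 G
[[0.5604, -0.036, 0.0912], [0.5604, -0.036, 0.0912], [0.5604, -0.036, 0.0912]]
```

View pics/w5.png

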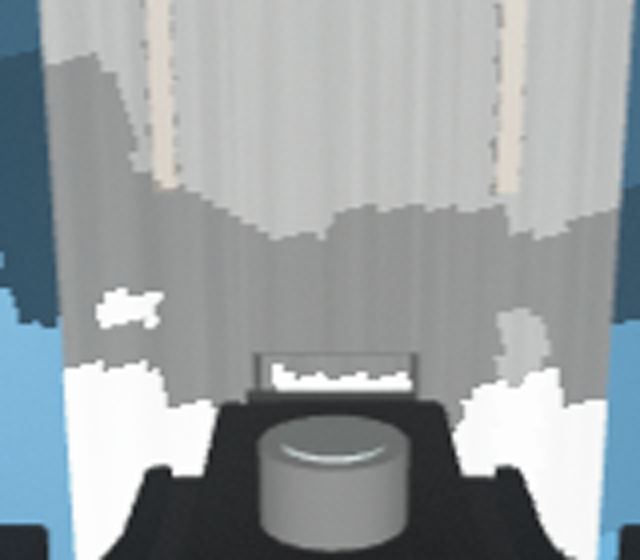

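The socket mouth is centred under the foot to within about 0.5 mm. Insert gently.

>>> move_arm(series="0.5 8 0 0 0 0 0; 0 8 0 0 0 0 0; 0 5 0 0 0 0 0; 0 0 0 0 0 0 0")

```text
time_s: 8.9
tool_pos: [0.5603, -0.0366, 0.0685]
tool_rot: [-0.431, 0.56, -0.559, 0.433]
contact_force: [-0.5, -0.3, -0.9]
width: 0.415
```

```bash
python3 t.py
```

```text
F [-0.51943713 -0.33347473 -0.87831344] pos [ 0.56034968 -0.0365622   0.06853988] target [ 0.56010211 -0.03617685  0.14229386] t 8.9 36.14497795510556
1 | -0.3 0.0 -0.3 -0.0 -0.0 -0.1 G
```

It is 6 mm below the touch height with no force, so it is entering. Continue.

>>> move_arm(series="-0.2 5 -0.1 0 0 0 0; 0 4 0 0 0 0 0; 0 2 0 0 0 0 0; 0 0 0 0 0 0 0")

```text
time_s: 9.3
tool_pos: [0.5605, -0.0362, 0.0591]
tool_rot: [-0.432, 0.56, -0.56, 0.433]
contact_force: [-0.0, -0.3, -1.4]
width: 0.409
```

```bash
python3 t.py
```

```text
F [-0.04945595 -0.27459861 -1.43616365] pos [ 0.56053143 -0.036214    0.05912417] target [ 0.56010211 -0.03617685  0.14229386] t 9.3 35.55238174957696
1 | 0.1 0.0 -0.4 -0.0 -0.0 -0.1 G
```

Now press the last bit home.

>>> move_arm(series="0 2 0 0 0 0 0; 0 2 0 0 0 0 0; 0 1.5 0 0 0 0 0")

```text
time_s: 9.6
tool_pos: [0.5608, -0.0362, 0.0587]
tool_rot: [0.432, -0.559, 0.561, -0.432]
contact_force: [-7.7, 0.2, 16.5]
width: 0.413
```

```bash
python3 t.py
```

```text
F [-7.68223398  0.21747345 16.54806355] pos [ 0.56082087 -0.0362054   0.05870946] target [ 0.56010211 -0.03617685  0.14229386] t 9.6 35.898207855332
1 | 0.2 0.0 -0.7 -0.1 -0.0 0.1 G
```

Contact is at 0.0587 m, which matches the home height, with 16 N of push. Release and rise.

>>> move_arm(series="0 0 0 0 0 0 0; 0 0 0 0 0 0 1; 0 0 0 0 0 0 1; 0 0 0 0 0 0 1; 0 0 0 0 0 0 1; 0 -10 0 0 0 0 1; 0 -30 0 0 0 0 1; 0 -30 0 0 0 0 1; 0 -35 0 0 0 0 1; 0 -35 0 0 0 0 1")

```text
time_s: 10.6
tool_pos: [0.5576, -0.0357, 0.1999]
tool_rot: [-0.434, 0.561, -0.558, 0.43]
contact_force: [1.1, -1.2, -0.0]
width: 0.991
```

Run:
```python
from h import *
c=r.camera('scene');o=r.get_obs();print(o['tool_pos'],o['width'])
save(c,'s6.png',(250,150,470,320),3.4)
C=lambda W:(abs(W[...,0]-.577)<.08)&(abs(W[...,1]-.03)<.12)
rects(c,lambda W,K:C(W)&(W[...,2]>.074)&(W[...,2]<.1),0)
c=r.camera('top');rects(c,lambda W,K:C(W)&(W[...,2]>.074)&(W[...,2]<.1),0)
plan([([.553,-.10,.24],tool(-14.7))],step=40)
```

```text
[ 0.56037304 -0.03545262  0.20635784] 0.9968160919091219
[329. 197.] 140 z 0.0808 0.084 mean [ 0.5639 -0.0296] rect [array([ 0.5628, -0.0292]), array([0.0403, 0.0359]), np.float64(80.8586)]
[348. 228.] 179 z 0.0812 0.0848 mean [0.5968 0.0967] rect [array([0.5945, 0.0911]), array([0.0404, 0.036 ]), np.float64(76.9274)]
[291. 207.] 132 z 0.0818 0.0874 mean [0.593 0.093] rect [array([0.5925, 0.0907]), array([0.0402, 0.0356]), np.float64(74.6046)]
2 | 32 -18 5 -0.0 0.0 0.0 G; 32 -18 4 -0.0 0.1 0.0 G
```

View pics/s6.png

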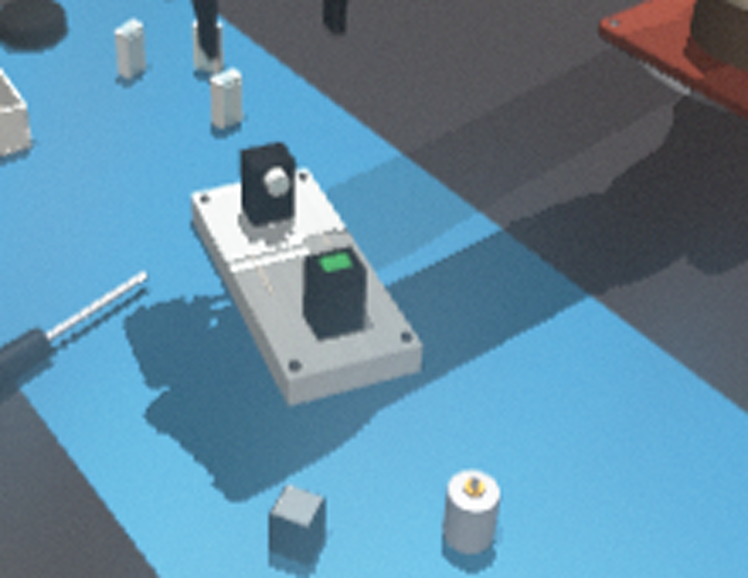

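The lamp is seated: its top reads 0.0808 against 0.0812 for the receiver, its body is on the plate, and its lens at crop (277,180) faces the receiver at (335,290). On to the cell.

Run:
```python
from h import *
plan([([.526,-.305,.19],tool(18.6))],step=36)
```

```text
8 | 34 2 4 -0.0 -4.2 0.0 G; 34 2 2 -0.0 -4.1 0.0 G; 34 2 -1 -0.0 -4.2 0.0 G; 34 2 -3 -0.0 -4.1 0.0 G; 33 1 -5 -0.0 -4.2 0.0 G; 33 2 -8 -0.0 -4.1 0.0 G; 32 1 -10 -0.0 -4.2 0.0 G; 32 2 -13 -0.0 -4.1 0.0 G
```

>>> move_arm(series="34 2 4 0 -4.2 0 1; 34 2 2 0 -4.1 0 1; 34 2 -1 0 -4.2 0 1; 34 2 -3 0 -4.1 0 1; 33 1 -5 0 -4.2 0 1; 33 2 -8 0 -4.1 0 1; 32 1 -10 0 -4.2 0 1; 26 2 -10 0 -4.1 0 1; 0 0 0 0 0 0 1; 0 0 0 0 0 0 1")

```text
time_s: 11.7
tool_pos: [0.5287, -0.3068, 0.1927]
tool_rot: [-0.579, 0.403, -0.406, 0.581]
contact_force: [-0.2, 1.2, -0.8]
width: 0.999
```

Run:
```python
from h import *
c=r.camera('wrist');o=r.get_obs();print(o['tool_pos'],R.from_quat(o['tool_rot']).as_matrix().round(3)[:,2],o['joint_velocities'].round(3))
near=lambda W:(abs(W[...,0]-.525)<.03)&(abs(W[...,1]+.315)<.03)
rects(c,lambda W,C:near(W)&(W[...,2]>.043)&(W[...,2]<.06),0)
W=pts(c);m=near(W)&(W[...,2]>.03)&(W[...,2]<.06);v,u=np.where(m);print(u.mean(),v.mean())
u0,v0=int(u.mean()),int(v.mean());save(c,'w7.png',(u0-60,max(0,v0-50),u0+60,max(0,v0-50)+100),6)
```

```text
[ 0.5284644  -0.30703294  0.19268455] [0.939 0.345 0.005] [-0.011 -0.009 -0.004  0.006  0.     0.002 -0.008]
[315. 200.] 404 z 0.0482 0.0501 mean [ 0.5243 -0.3145] rect [array([ 0.5246, -0.3153]), array([0.0231, 0.0183]), np.float64(20.0585)]
315.53668763102723 198.40670859538784
```

View pics/w7.png

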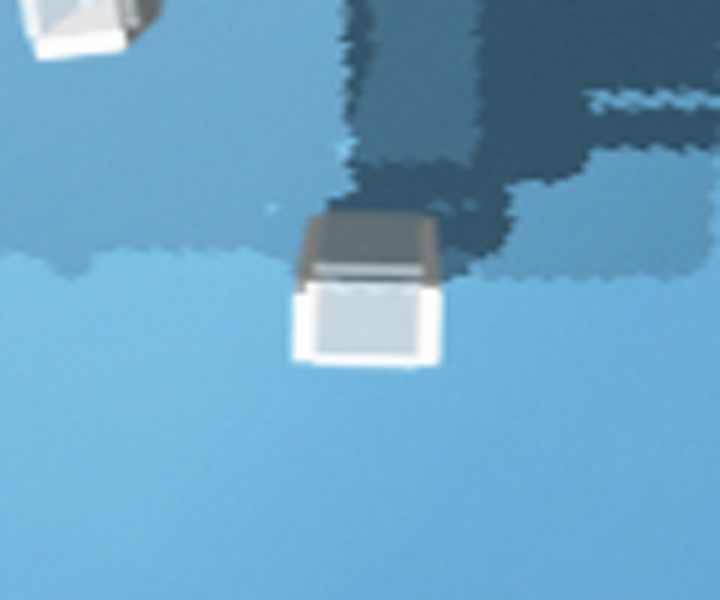

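The cell is at crop (367,325). Its clear window faces up in the image and the white frosted plates are at left and right, along the jaw axis, so the orientation is right. Descend.

Run:
```python
from h import *
plan([([.5245,-.3149,.10],tool(19.2))],step=30,nd=1)
```

```text
4 | 1.4 23.2 -1.7 -0.1 0.2 0.0 G; 1.5 23.2 -1.7 -0.1 0.3 0.0 G; 1.5 23.1 -1.6 -0.0 0.2 0.1 G; 1.5 23.2 -1.6 -0.1 0.3 0.0 G
```

>>> move_arm(series="5.9 23 -6.6 -0.3 1 0.1 1; 0 23 0 0 0 0 1; 0 23 0 0 0 0 1; 0 15 0 0 0 0 1; 0 0 0 0 0 0 1; 0 0 0 0 0 0 1")

```text
time_s: 12.35
tool_pos: [0.5279, -0.3085, 0.1088]
tool_rot: [-0.577, 0.407, -0.41, 0.578]
contact_force: [-0.6, 0.8, -0.3]
width: 1.0
```

Run:
```python
from h import *
plan([([.5245,-.3149,.037],tool(19.2))],step=70,nd=1)
```

```text
2 | 2.4 35.9 -2.8 -0.1 0.1 0.1 G; 2.4 35.9 -2.6 -0.1 0.1 0.0 G
```

>>> move_arm(series="4.8 30 -5.4 -0.1 0.2 0.1 1; 3 15 -3 0 0 0 1; 0 0 0 0 0 0 1; 0 0 0 0 0 0 1")

```text
time_s: 12.75
tool_pos: [0.526, -0.319, 0.0677]
tool_rot: [-0.576, 0.406, -0.412, 0.577]
contact_force: [0.7, 0.3, -0.3]
width: 0.999
```

Run:
```python
from h import *
o=r.get_obs();print(o['joint_velocities'].round(3))
plan([([.5245,-.3149,.037],tool(19.2))],step=70,nd=1)
```

```text
[ 0.002 -0.001 -0.001 -0.005  0.002  0.001  0.002]
1 | -4.5 30.7 -0.2 -0.4 0.1 0.3 G
```

>>> move_arm(series="-4.5 5 -0.2 -0.4 0.1 0.3 1; 0 0 0 0 0 0 1; 0 0 0 0 0 0 1")

```text
time_s: 13.05
tool_pos: [0.5259, -0.3145, 0.0652]
tool_rot: [0.577, -0.409, 0.41, -0.576]
contact_force: [0.1, 0.7, 0.2]
width: 1.0
```

Run:
```python
from h import *
plan([([.5245,-.3149,.037],tool(19.2))],step=70,nd=1)
```

```text
1 | -0.2 28.2 -1.5 -0.1 0.0 0.1 G
```

>>> move_arm(series="0 15 -1.5 0 0 0 1; 0 13 0 0 0 0 1; 0 0 0 0 0 0 1; 0 0 0 0 0 0 1")

```text
time_s: 13.45
tool_pos: [0.5244, -0.3149, 0.0348]
tool_rot: [0.577, -0.409, 0.41, -0.576]
contact_force: [-0.2, -0.7, 1.2]
width: 1.0
```

Run:
```python
from h import *
plan([([.5245,-.3149,.037],tool(19.2))],step=70,nd=1)
```

```text
1 | 0.0 -2.2 0.1 -0.1 0.0 0.1 G
```

>>> move_arm(series="0 0 0 0 0 0 0.2; 0 0 0 0 0 0 0; 0 0 0 0 0 0 0; 0 0 0 0 0 0 0; 0 0 0 0 0 0 0; 0 0 0 0 0 0 0; 0 0 0 0 0 0 0; 0 0 0 0 0 0 0; 0 0 0 0 0 0 0")

```text
time_s: 14.35
tool_pos: [0.525, -0.3153, 0.0356]
tool_rot: [0.577, -0.408, 0.411, -0.576]
contact_force: [0.8, -0.2, 0.4]
width: 0.275
```

Run:
```python
from h import *
o=r.get_obs();print(o['width']*87,o['tool_pos'])
plan([([.525,-.315,.19],tool(19.2)),([.5775,.029,.19],tool(-14.7))],step=36)
```

```text
23.960183344234572 [ 0.5249624  -0.31525164  0.03564975]
5 | 0 -31 0 -0.0 0.0 0.0 G; 0 -31 0 -0.0 0.0 0.0 G; 0 -31 0 -0.0 0.0 0.1 G; 0 -31 0 -0.1 0.0 0.0 G; 0 -30 0 -0.0 0.0 0.1 G
10 | -31 -0 16 -0.0 3.4 -0.0 G; -32 -0 15 -0.0 3.4 -0.0 G; -32 -0 13 -0.0 3.4 -0.0 G; -33 -0 11 -0.0 3.4 -0.0 G; -34 -0 8 -0.0 3.4 -0.0 G; -34 -0 7 -0.0 3.4 -0.0 G; -34 -0 4 -0.0 3.4 -0.0 G; -35 -0 3 -0.0 3.4 -0.0 G; -35 -0 0 -0.0 3.4 -0.0 G; -34 -0 -2 -0.0 3.3 -0.0 G
```

Width is 24.0 mm, so the grip is across the frosted faces.

>>> move_arm(series="0 -25 0 0 0 0 0; 0 -31 0 0 0 0 0; 0 -31 0 0 0 0 0; 0 -31 0 0 0 0 0; 0 -28 0 0 0 0 0; -28 0 14 0 3.4 0 0; -32 0 15 0 3.4 0 0; -32 0 13 0 3.4 0 0; -33 0 11 0 3.4 0 0; -33 0 8 0 3.4 0 0")

```text
time_s: 15.35
tool_pos: [0.5496, -0.1481, 0.1865]
tool_rot: [0.505, -0.494, 0.497, -0.504]
contact_force: [1.3, 0.8, -0.3]
width: 0.271
```

Run:
```python
from h import *
o=r.get_obs();print(o['width']*87,o['tool_pos'])
plan([([.5775,.029,.19],tool(-14.7))],step=34)
```

```text
23.55829345778819 [ 0.54963395 -0.14814259  0.18646941]
6 | -29 -1 5 -0.0 2.6 0.0 G; -30 -1 4 -0.0 2.6 0.0 G; -30 -1 2 -0.0 2.6 0.0 G; -30 -0 1 -0.0 2.6 0.1 G; -30 -0 0 -0.1 2.7 0.0 G; -30 -1 -1 -0.0 2.6 0.1 G
```

>>> move_arm(series="-30 -1 5 0 2.6 0 0; -30 -1 4 0 2.6 0 0; -30 -1 2 0 2.6 0 0; -30 0 1 0 2.6 0 0; -28 0 0 0 2.6 0 0; -20 -1 0 0 2 0 0; 0 0 0 0 0 0 0; 0 0 0 0 0 0 0")

```text
time_s: 16.15
tool_pos: [0.5766, 0.0321, 0.1903]
tool_rot: [0.434, -0.557, 0.559, -0.434]
contact_force: [0.4, -0.3, -0.8]
width: 0.274
```

```bash
cat > u.py <<'E'
from h import *
import sys
o=r.get_obs();print(o['width']*87,o['tool_pos'],'F',o['contact_force'],o['time_s'])
print(R.from_quat(o['tool_rot']).as_matrix().round(4).tolist())
plan([([.5777,.0287,float(sys.argv[1])],tool(-14.65))],step=200,nd=1)
E
python3 u.py .15
python3 - <<'E'
from h import *
c=r.camera('wrist');o=r.get_obs();M=R.from_quat(o['tool_rot'])
save(c,'w8.png',(160,60,480,300),2.4)
W=pts(c)
C=(abs(W[...,0]-.577)<.09)&(abs(W[...,1]-.03)<.13)
rects(c,lambda W,K:C&(W[...,2]>.074)&(W[...,2]<.092)&(K.max(-1)<120),0)
L=M.inv().apply((W.reshape(-1,3)-o['tool_pos'])).reshape(400,640,3)*1000;K=c['color'].astype(int)
for v in range(216,272,4): print(v,[L[v,u].round(1).tolist()+[int(K[v,u].mean())] for u in (309,323,337)])
v=232;print([(u,L[v,u].round(1).tolist(),int(K[v,u].mean())) for u in range(293,353,4)])
E
```

```text
23.87138479918008 [0.57664837 0.03211852 0.1902617 ] F [ 0.43560849 -0.33198905 -0.77928501] 16.15
[[-0.2453, 0.0016, 0.9694], [-0.9694, -0.0021, -0.2453], [0.0016, -1.0, 0.0021]]
1 | 3.0 40.3 1.8 -0.1 0.4 0.1 G
[325. 129.] 1193 z 0.0824 0.0853 mean [0.5947 0.0947] rect [array([0.5948, 0.094 ]), array([0.0297, 0.0355]), np.float64(75.8052)]
216 [[29.1, 163.9, -15.0, 251], [29.0, 163.7, 0.1, 250], [28.9, 163.6, 15.3, 239]]
220 [[33.3, 163.1, -15.0, 251], [34.0, 164.9, 0.2, 220], [33.7, 164.3, 15.4, 197]]
224 [[37.9, 163.0, -15.0, 253], [37.9, 162.9, 0.2, 188], [38.2, 163.7, 15.4, 197]]
228 [[42.7, 163.5, -15.1, 244], [43.0, 164.2, 0.2, 178], [42.9, 163.8, 15.5, 191]]
232 [[-8.4, 25.6, -8.5, 136], [-9.1, 23.8, 0.1, 124], [-8.4, 25.5, 8.7, 126]]
236 [[-9.0, 17.9, -8.1, 125], [-8.4, 19.2, 0.1, 123], [-8.7, 18.6, 8.4, 121]]
240 [[-8.5, 13.1, -7.9, 110], [-8.5, 13.3, 0.1, 107], [-8.9, 12.3, 8.1, 113]]
244 [[-8.4, 7.8, -7.7, 111], [-9.2, 6.1, 0.1, 116], [-8.8, 7.0, 7.8, 111]]
248 [[-8.4, 2.7, -7.5, 109], [-8.4, 2.7, 0.1, 114], [-8.1, 3.3, 7.7, 112]]
252 [[-8.7, -2.8, -7.2, 111], [-8.3, -2.0, 0.1, 126], [-8.3, -2.0, 7.5, 112]]
256 [[-8.5, -7.1, -7.0, 109], [-8.5, -7.0, 0.1, 125], [-8.9, -7.9, 7.2, 108]]
260 [[-7.3, -9.1, -7.0, 163], [-6.9, -8.3, 0.1, 180], [-6.9, -8.3, 7.2, 170]]
264 [[-6.5, -11.8, -6.9, 108], [-6.6, -12.0, 0.1, 106], [-6.0, -11.0, 7.1, 104]]
268 [[-5.3, -13.8, -6.8, 196], [-4.7, -12.6, 0.1, 195], [-5.1, -13.2, 7.0, 194]]
[(293, [47.5, 163.6, -32.7], 253), (297, [47.6, 164.0, -28.4], 253), (301, [47.9, 164.5, -24.0], 253), (305, [-6.6, 30.0, -11.2], 127), (309, [-8.4, 25.6, -8.5], 136), (313, [-8.4, 25.7, -6.0], 124), (317, [-8.2, 26.1, -3.6], 124), (321, [-8.5, 25.4, -1.1], 125), (325, [-8.6, 25.1, 1.3], 124), (329, [-8.5, 25.5, 3.8], 129), (333, [-8.7, 24.8, 6.2], 130), (337, [-8.4, 25.5, 8.7], 126), (341, [-6.9, 29.3, 11.4], 127), (345, [47.5, 163.8, 24.3], 194), (349, [47.4, 163.4, 28.6], 253)]
```

View pics/w8.png

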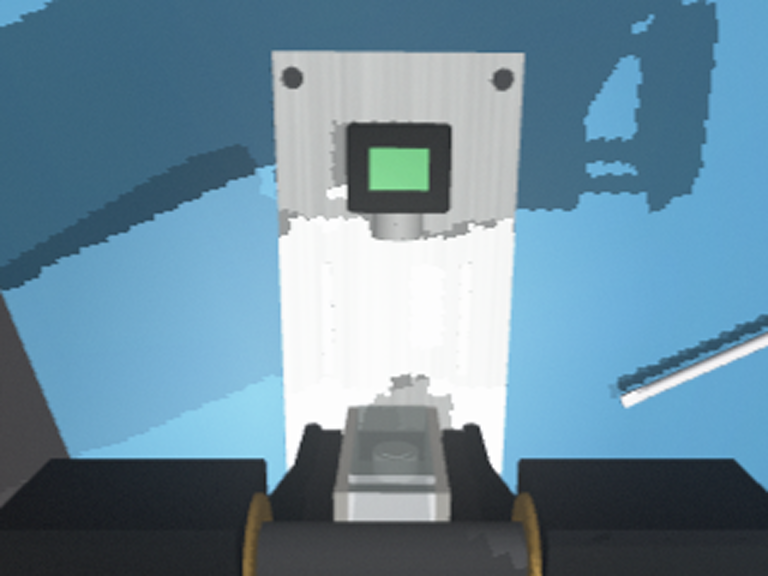

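The cell is held upright: its front window is at a constant −8.5 mm in tool x, and its centre is at about (+0.5, 11.5, 0.1) mm. The receiver-based beam estimate agrees with the socket-based one to within 1 mm. Correct sideways, then lower.

>>> move_arm(series="3 15 1.8 0 0.4 0.1 0; 0 25 0 0 0 0 0; 0 0 0 0 0 0 0; 0 0 0 0 0 0 0")

```text
time_s: 16.6
tool_pos: [0.5775, 0.0231, 0.1473]
tool_rot: [0.431, -0.56, 0.562, -0.431]
contact_force: [-0.4, 0.6, -0.1]
width: 0.276
```

```bash
python3 u.py .12
```

```text
24.048093384751617 [0.57748115 0.02309576 0.14729521] F [-0.42009459  0.57543545 -0.14556166] 16.6
[[-0.2581, 0.0016, 0.9661], [-0.9661, -0.0018, -0.2581], [0.0013, -1.0, 0.002]]
1 | -5.5 27.3 -1.3 -0.1 -0.3 0.1 G
```

>>> move_arm(series="-5.5 15 -1.3 0 -0.3 0.1 0; 0 0 0 0 0 0 0; 0 0 0 0 0 0 0")

```text
time_s: 16.9
tool_pos: [0.5781, 0.0279, 0.132]
tool_rot: [0.431, -0.559, 0.561, -0.433]
contact_force: [-0.3, -0.4, 0.8]
width: 0.276
```

```bash
python3 u.py .0815
```

```text
24.05126074692102 [0.5781489  0.02794364 0.13197359] F [-0.34070539 -0.39562381  0.81708419] 16.9
[[-0.2543, 0.0031, 0.9671], [-0.9671, -0.0002, -0.2543], [-0.0006, -1.0, 0.003]]
1 | -0.6 50.5 -0.8 -0.2 -0.1 -0.0 G
```

>>> move_arm(series="-0.6 20 -0.6 -0.2 0 0 0; 0 18 0 0 0 0 0; 0 9 0 0 0 0 0; 0 0 0 0 0 0 0; 0 0 0 0 0 0 0")

```text
time_s: 17.4
tool_pos: [0.5798, 0.0294, 0.0865]
tool_rot: [0.431, -0.559, 0.56, -0.433]
contact_force: [-0.2, 0.6, 0.4]
width: 0.273
```

```bash
python3 u.py .0815
```

```text
23.715402534166362 [0.57981841 0.02935564 0.08653534] F [-0.15012251  0.60165807  0.43190211] 17.4
[[-0.2537, 0.0042, 0.9673], [-0.9673, 0.0009, -0.2537], [-0.0019, -1.0, 0.0038]]
1 | 1.2 5.0 -1.9 -0.2 -0.0 -0.1 G
```

>>> move_arm(series="1 5 -2 -0.2 0 -0.1 0; 0 0 0 0 0 0 0; 0 0 0 0 0 0 0")

```text
time_s: 17.7
tool_pos: [0.5786, 0.029, 0.0832]
tool_rot: [0.431, -0.559, 0.56, -0.433]
contact_force: [0.1, -0.2, 0.4]
width: 0.274
```

```bash
python3 u.py .0815
```

```text
23.87089521599771 [0.57861371 0.02899117 0.08315895] F [ 0.0857038  -0.15549651  0.39239186] 17.7
[[-0.2536, 0.0028, 0.9673], [-0.9673, -0.0001, -0.2536], [-0.0007, -1.0, 0.0027]]
1 | 0.5 1.7 -0.8 -0.2 -0.0 -0.0 G
```

>>> move_arm(series="0.4 1.7 -0.8 -0.2 0 0 0; 0 0 0 0 0 0 0; 0 0 0 0 0 0 0; 0 0 0 0 0 0 0")

```text
time_s: 18.1
tool_pos: [0.5781, 0.0288, 0.082]
tool_rot: [-0.432, 0.56, -0.56, 0.432]
contact_force: [0.2, 0.0, -0.3]
width: 0.275
```

```bash
python3 u.py .0815
python3 - <<'E'
from h import *
o0=r.get_obs();c=r.camera('scene');s=c;w=r.camera('wrist');o=r.get_obs();M=R.from_quat(o['tool_rot'])
a=c['color'][120:320,240:480,::-1];b=w['color'][60:300,160:480,::-1]
cv2.imwrite('pics/f9.png',np.hstack([cv2.resize(a,(400,333)),cv2.resize(b,(400,333))]))
W=pts(w);L=M.inv().apply((W.reshape(-1,3)-o['tool_pos'])).reshape(400,640,3)*1000
for v in (234,244,252,258): print(v,[L[v,u].round(1).tolist() for u in (311,323,335)])
C=(abs(W[...,0]-.577)<.09)&(abs(W[...,1]-.03)<.13)
rects(w,lambda W,K:C&(W[...,2]>.077)&(W[...,2]<.088)&(K.max(-1)<120)&(W[...,1]>.06),0)
print(o['tool_pos']-o0['tool_pos'],o['joint_velocities'].round(3))
E
```

```text
23.922370693329103 [0.57808952 0.02876096 0.08203626] F [ 0.20279192  0.04205504 -0.34732549] 18.1
[[-0.2538, 0.0002, 0.9672], [-0.9672, 0.0008, -0.2538], [-0.0009, -1.0, 0.0]]
1 | 0.2 0.5 -0.4 -0.0 -0.1 -0.0 G
234 [[-9.1, 20.6, -7.1], [-8.6, 21.8, 0.1], [-8.7, 21.8, 7.3]]
244 [[-8.5, 7.7, -6.6], [-8.1, 8.5, 0.1], [-9.1, 6.4, 6.7]]
252 [[-8.8, -3.2, -6.2], [-8.7, -2.9, 0.1], [-8.0, -1.4, 6.4]]
258 [[-8.2, -8.7, -6.0], [-8.6, -9.6, 0.1], [-9.0, -10.3, 6.1]]
[322. 135.] 3405 z 0.0824 0.0846 mean [0.5948 0.0947] rect [array([0.5946, 0.0935]), array([0.0303, 0.0362]), np.float64(75.3461)]
[-8.82923366e-06  5.32700348e-06 -1.51348189e-05] [-0.001  0.     0.001  0.001  0.    -0.001 -0.002]
```

View pics/f9.png

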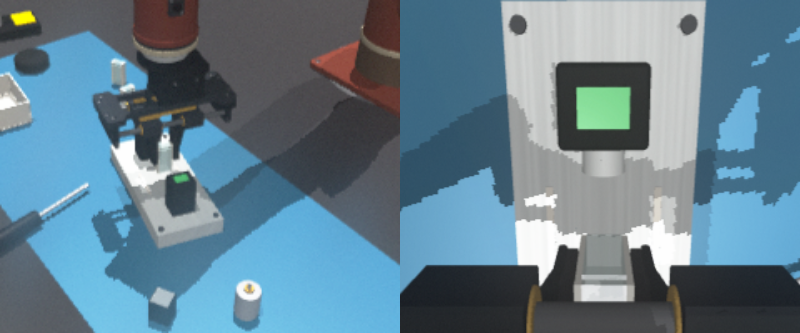

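The left half shows the cell held between the lamp and the receiver, and the bystanders in that view are unmoved. The right half shows the cell at (605,265), centred on the receiver's barrel column. Contact force is about 0 and the arm is still. Hand in.

```bash
python3 -c "
from rig import r
print(r.finish_job())"
```

```text
the job is handed in; nothing more can be done
None
```

The lamp is plugged home in the jig socket, and the cell is held in the middle of the light path. I handed the job in at about 18 s of the 64 s allowed; the hand-in reports no verdict.

- **Lamp:** I pressed it down with about 17 N until it stopped at its home height, lens facing the receiver, and let go. Its top then read 0.081 m, the same as the receiver's within 0.5 mm.
- **Cell:** I took the farthest of the three look-alikes and gripped it across its frosted faces at a measured 24 mm. I did not see the fingers near the clear windows at any point.
- **Last checks:**
  - The cell's centre is within about 1 mm of the beam point, by two separate estimates (from the socket and from the receiver).
  - It stands upright, and its windows are square to the light to well under 1°.
  - The arm was still, with contact force below 0.5 N.
- **Left over:** The two beam estimates differed by about 1 mm, which is within the camera calibration. Small moves drifted by a few millimetres, so I re-corrected them. No check failed. In the last scene view the bystanders I could see looked unmoved; I did not measure them again.

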